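Run the hand-cranked glass tumbler and park its hatch upwards

ROBOT

A 6-joint arm with a two-finger parallel gripper is mounted at the origin on the work surface. World frame = base frame: x ahead of the robot, y to its left, z up, the work surface at z = 0. Lengths are in m, angles in rad, forces in N, time in s.
With the tool pointing down it reaches from about 0.425 to 1.125 m from the base axis. Payload 14.9 kg.
Tool frame: the origin (TCP) lies between the finger pads; the fingertips stand arm.tip_reach ahead of it and the grasp point (between the pads) lies 2 mm behind it (arm.tip_reach is the distance from the TCP to the fingertips, in m); z points along the fingers, y is the line along which they close (so a half turn about z gives the same grasp; the last joint's range is limited). The gripper opens to 91 mm and grips with 3 to 60 N. Pads are 32 mm wide; open, the fingers measure 118 mm over their backs; the gripper's body (76 mm by 178 mm) begins 60 mm behind the grasp point.
Start: joints at [-1.31, 0.379, 1.734, -0, 1.028, -0.033], TCP at [0.203, -0.67, 0.231] pointing down, gripper open.
Joint ranges: [-2.77, 2.77], [-0.74, 2.19], [0, 2.66], [-1.06, 4.2], [0.31, 2.87], [-3.08, 3.08]. Speed limits (rad/s): [1.89, 1.89, 2.39, 3.14, 3.14, 3.14].

INTERFACE

Orientations are given as a unit quaternion [w, x, y, z].
In Python, from plant import arm, snapshot, camera_model, ticket gives the robot as it stands.
- The arm moves only by the tool jog_arm, never from a script. Its arguments are lists of equal length, an entry for each row: "offset": the shift along the tool's x, y, z scaled (see below), a list of three; "turn": the turn about the tool's z scaled (see below); "fingers": the opening, from 0 (shut) to 1 (fully open). A call has 1 to 20 rows; each row is the pose to reach, as a shift and turn from the pose commanded when the call began, along the tool's axes at that moment; what a row does not reach only later rows make up. The controller multiplies each number of a shift by 0.2 m and each number of a turn by 90 degrees. A row lasts 1/10 s, in which the tool goes at most 50 mm and 8.59 degrees, less where a joint would pass 70% of its speed; a pose out of reach is approached as far as the arm can. A call with a number of a shift or a turn outside -1 to 1 is refused whole. A call with a gripper value outside its range is refused whole. The fingers move at their own pace and stop on an object; "newtons" is the grip in N (left out, the last holds). Time passes only in rows, so rows that repeat a pose let the fingers close. It gives the time, the measured TCP pose, the force, the opening and the grip force at its end, in the units of the state.
- arm.read_state(): the state, without advancing time (a new reading comes with each control period).
- snapshot(name): name is "scene" or "top" or "wrist"; returns the picture (384x512x3 uint8, red, green, blue); there is no depth.
- camera_model(name): a dict with "K" (3x3 intrinsics, pixels), "R" (3x3) and "t" (3): a world point X has camera coordinates R X + t; the wrist camera has in their place "mount" (4x4, takes a point from camera to tool coordinates, whose origin is the TCP and whose axes are the flange's). Camera axes: x right, y down, z forward; pixel columns grow to the right and rows downward; lengths in m; the calibration is good to about 2 mm. A picture is of the moment at which its call begins: read the wrist's pose just before it. camera_model takes no time and is no camera call.
- ticket.close_job(): hands the job in; it is judged then, once.
The state is a dict: "time_s": time; "q": joint angles; "qvel": joint speeds; "tau": joint torques, N m; "eef_pos": TCP position; "ee_rot": TCP orientation; "ft_force": force on the tool from outside, world axes, zero at the start; "moment": the same for the moment, N m; "width": opening from 0.0 (shut) to 1.0 (fully open); "grasp_force": force on a finger pad.
Only numpy, scipy, OpenCV 4.12 (cv2) and the standard library are available. Lean on these libraries where they do the work, as an engineer would, in place of code of your own. Each camera call takes 0.05 s, during which the arm holds its last target. There are 200 camera calls.

TASK

Give the loaded tumbler its run by hand: take hold of the wooden crank handle and bring the blue barrel up to 24 turns a minute (2.5 rad/s), the top of the barrel running away from the robot, and keep it between 19 and 29 turns a minute (2.0 to 3.0 rad/s) for at least 8 seconds without a break. Never let the barrel race above 36 turns a minute (3.8 rad/s) nor wring the rubber hose between crank and barrel by more than 1.2 rad (69 degrees). Then bring the barrel to rest with its yellow hatch straight up, ready to be opened, and let go of the crank, leaving the white tub, the blue bottle and the amber jar beside it where they are.

Things in the scene. Friction and masses are not known exactly. Their poses are not given: they have to be found in the camera images.
- tumbler: Hand tumbler fixed to the table: plywood board 280 x 330 x 18 mm, blue hexagonal barrel (250 over corners, 160 long) in two grey stands, a third stand for the crank at its -y end. Origin: centre of the board's underside. z up; y along the level shaft line of barrel and crank, 165 mm above the origin; x away from the robot at yaw 0. Barrel's middle: y +35. Top (hatch up): 310 mm high.
- crank_axis (a point): Fixed point of the shaft line, 165 mm above the table, at x 0, y -233 mm in the tumbler's frame: centre of the circle that handle_grip makes. Axes as the tumbler's. With a = barrel + crank joint values, handle_grip is at this point + 70 mm x (sin a along the tumbler's x, cos a upwards). The circle overhangs the board's end; only the table lies below.
- handle_grip (a point): The point to hold on the wooden crank handle, on its axis, 60 mm outside the red crank arm and 40 mm from the free end. The handle (26 mm diameter, 100 mm long) lies parallel to the shaft, 70 mm from the shaft line, and spins freely on its pin, so a gripper holding it need not turn while going round. This point's orientation spins with it and means nothing.
- hatch (a point): Middle of the yellow hatch plate (85 x 115 mm, red centre line along the shaft, two steel straps, brass wing nuts) on one flat of the barrel, 116 mm from the shaft line. Its z axis points straight out of the hatch, its y axis along the shaft.
- barrel (a joint): Barrel angle, rad: 0 hatch up; grows as the top moves away from the robot (tumbler's +x), the way to run; counts on over turns (hatch up at each 2 pi). Barrel and charge turn as one mass, nominally 7 kg, 0.050 kg m2, varying some 25 %. Bearings: 0.05 N m dry friction + 0.008 N m per rad/s. The hatch side is heavier: up to 0.035 N m when level; the barrel stays where it is left.
- crank (a joint): Twist of the soft black hose joining crank and barrel shafts, rad: crank angle minus barrel angle; 0 slack, arm pointing the hatch's way; positive = crank ahead. It drives the barrel with 0.28 N m per rad + 0.007 N m per rad/s: with the crank held, the barrel swings on it at 2.4 rad/s. Crank: light, balanced (0.001 kg m2); let go, it springs back to slack. Hard stops at +-1.6.
- tub: Empty white plastic tub, 200 x 280 x 100 mm, origin at the centre of its underside. Bystander.
- glue: Blue bottle, 52 mm in diameter, 120 mm tall, origin at its underside. Bystander.
- patina: Amber glass jar with a black cap, 60 mm in diameter, 85 mm tall, origin at its underside. Bystander.

How it is judged:
By the outcome, as a careful person would: the job done as asked, in the order asked, and still so for the second after the job is handed in, with the robot touching nothing.
It also fails if it takes over 72 s, if anything falls off the work surface, if the arm or the gripper's body presses on something with over 40 N, if the wrist force passes 120 N, or if a joint passes its speed limit or range.

## Working session

There is one attempt and no reset: what is moved stays moved. The work goes in short steps, Python scripts to look and compute and a tool call to move; the robot and the scene stay as the last step left them, time stands still between calls to the robot, and variables do not carry over. Pictures are saved under pics/ and viewed, at most 10 in all, crops included, and the job is handed in when it is done.

Besides the shell and the picture viewer there is one more tool, called after "Emit:" by a JSON object that holds its "api" and its "payload", one argument or row to a line. jog_arm: Moves the arm, as the interface text tells. Its arguments: {"type":"object","properties":{"offset":{"type":"array"},"turn":{"type":"array"},"fingers":{"type":"array"},"newtons":{"type":"number"}},"required":["offset","turn","fingers"]}

```bash
ls; mkdir -p pics; python3 - <<'E'
from plant import arm, snapshot, camera_model
import cv2
s=arm.read_state();print(s, arm.tip_reach)
for n in ("scene","top"):
    im=snapshot(n);cv2.imwrite(f"pics/{n}0.png",im[:,:,::-1]);m=camera_model(n);print(n,m)
print(camera_model("wrist"))
E
```

```text
pics
{'time_s': 0.0, 'q': array([-1.31026814e+00,  3.79387626e-01,  1.73479466e+00, -6.09847693e-06,
        1.02847353e+00, -3.32955875e-02]), 'qvel': array([0.00217369, 0.00150264, 0.00069278, 0.0005531 , 0.00058785,
       0.00167755]), 'tau': array([-1.19037148e-03, -7.63725758e+01, -4.34363580e+01,  6.49709534e-02,
        4.25472180e-02, -8.17865293e-05]), 'eef_pos': array([ 0.20262847, -0.66963493,  0.230296  ]), 'ee_rot': array([-5.27859349e-04,  9.89227474e-01,  1.46385526e-01, -6.28606401e-05]), 'ft_force': array([ 0.52402476, -0.11099743, -0.08019843]), 'moment': array([ 0.00379237, -0.03314739, -0.01325539]), 'grasp_force': 0.0, 'width': 0.9993682679132233} 0.017
scene {'K': array([[349.67750704,   0.        , 259.74501904],
       [  0.        , 349.67750704, 187.28145828],
       [  0.        ,   0.        ,   1.        ]]), 'R': array([[-0.46049833,  0.887651  ,  0.0041221 ],
       [ 0.53483744,  0.28116483, -0.79680314],
       [-0.7084421 , -0.36472186, -0.60422492]]), 't': array([ 0.31765981, -0.10684258,  1.52907226])}
top {'K': array([[396.19619259,   0.        , 251.10357409],
       [  0.        , 396.19619259, 190.30157982],
       [  0.        ,   0.        ,   1.        ]]), 'R': array([[ 0.02057712, -0.99973304, -0.01050835],
       [-0.99718985, -0.01976522, -0.07226163],
       [ 0.07203464,  0.01196576, -0.99733035]]), 't': array([-0.06992667,  0.51945825,  1.41684072])}
{'K': array([[282.69863748,   0.        , 251.54912002],
       [  0.        , 282.69863748, 196.80589678],
       [  0.        ,   0.        ,   1.        ]]), 'mount': array([[-6.47257188e-04, -9.70698500e-01, -2.40299820e-01,
         6.71086898e-02],
       [ 9.99999056e-01, -9.19449217e-04,  1.02060584e-03,
        -3.35730731e-04],
       [-1.21164403e-03, -2.40298933e-01,  9.70698179e-01,
        -1.54506466e-01],
       [ 0.00000000e+00,  0.00000000e+00,  0.00000000e+00,
         1.00000000e+00]])}
```

View pics/scene0.png

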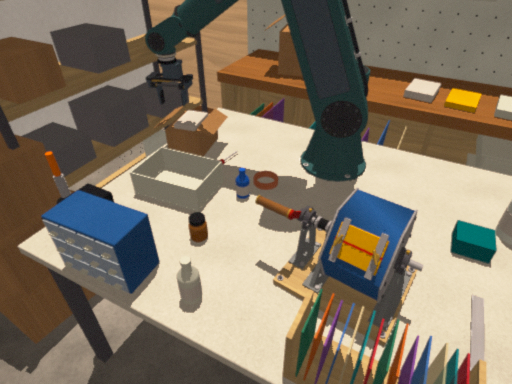

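View pics/top0.png

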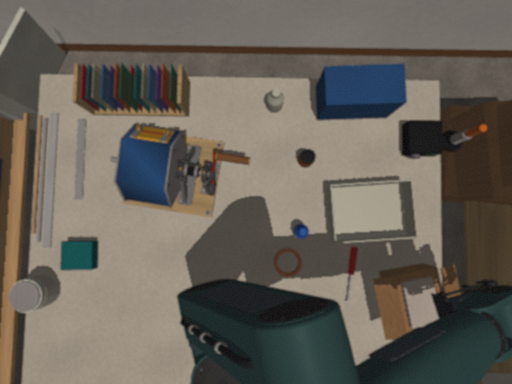

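The scene view shows the tumbler at right (handle at about (258,199)–(298,213), hatch facing away from the robot). The top view shows the handle at (215–249,157), the board's end corners at (224,138) and (210,215), the bottle at (301,231), the jar at (306,157) and the tub at (368,208).

```bash
python3 - <<'E'
import cv2,numpy as np
a=cv2.imread("pics/scene0.png");b=cv2.imread("pics/top0.png")
A=cv2.resize(a[185:305,240:430],None,fx=4,fy=4,interpolation=cv2.INTER_CUBIC)[:,:760]
B=cv2.resize(b[115:225,105:260],None,fx=5,fy=5,interpolation=cv2.INTER_CUBIC)
cv2.imwrite("pics/cA.png",A);cv2.imwrite("pics/cB.png",B)
E
```

```text
(no output)
```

View pics/cA.png

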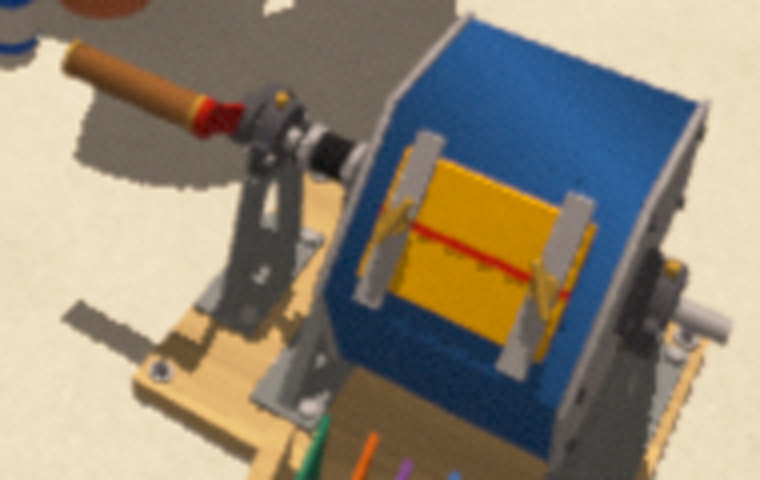

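View pics/cB.png

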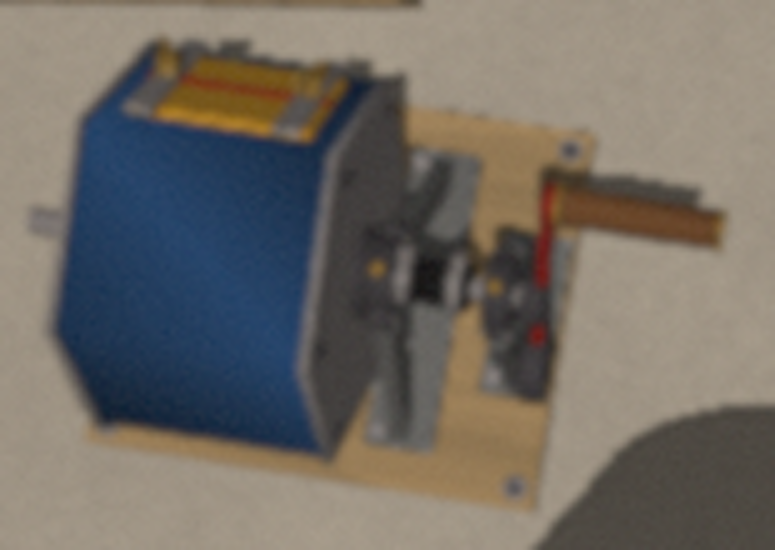

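The crops show the handle's free end at scene crop (73,58) / top crop (720,229), and its inner end at (197,112) / (560,208). The red hatch line runs (412,226)–(568,296) / (290,97)–(185,80), the shaft's far end is at (725,328) / (35,220), and the board's corners in the top crop are (596,133) and (536,508).

```bash
cat > h.py <<'E'
import numpy as np
from plant import camera_model
def ray(n,p):
    m=camera_model(n);R=m["R"];c=-R.T@m["t"];d=R.T@np.linalg.solve(m["K"],[p[0],p[1],1]);return c,d/np.linalg.norm(d)
def tri(a,b):
    (c1,d1),(c2,d2)=ray("scene",a),ray("top",b)
    s=np.linalg.lstsq(np.c_[d1,-d2],c2-c1,rcond=None)[0]
    p,q=c1+s[0]*d1,c2+s[1]*d2;return (p+q)/2,np.linalg.norm(p-q)
def plane(n,p,z):
    c,d=ray(n,p);return c+d*(z-c[2])/d[2]
S=lambda u,v:(240+u/4,185+v/4)
T=lambda u,v:(105+u/5,115+v/5)
E
python3 - <<'E'
from h import *
np.set_printoptions(precision=4,suppress=True)
for n,a,b in [("free",(73,58),(720,229)),("inner",(197,112),(560,208)),("hatch-y",(412,226),(290,97)),("hatch+y",(568,296),(185,80)),("shaft",(722,326),(35,220)),("cap",(283,98),(495,287)),("boardcorner",(136,382),(596,133))]:
    print(n,*tri(S(*a),T(*b)))
c1,c2=plane("top",T(596,133),.018),plane("top",T(536,508),.018);print(c1,c2,np.linalg.norm(c1-c2))
e=(c1-c2)/np.linalg.norm(c1-c2);yaw=np.arctan2(e[1],e[0]);print("yaw",yaw)
print("origin",(c1+c2)/2+.165*np.array([-e[1],e[0],0]))
E
```

```text
free [ 0.6004 -0.0527  0.2066] 0.0009296514316802527
inner [0.612  0.0489 0.206 ] 0.0006474491612246135
hatch-y [0.6748 0.2154 0.233 ] 0.0019807277077717195
hatch+y [0.684  0.2971 0.2242] 0.023782611364057165
shaft [0.6036 0.3969 0.168 ] 0.0008944946329390926
cap [0.5614 0.0913 0.197 ] 0.003586459372980371
boardcorner [0.6972 0.0463 0.0123] 0.006890434634352188
[0.6975 0.0427 0.018 ] [0.4228 0.0791 0.018 ] 0.2770209489219538
yaw -0.131654392393958
origin [0.5818 0.2244 0.018 ]
```

Emit:
{"api": "jog_arm", "payload": {
  "offset": [
    [0.95,-0.85,-0.35],
    [0.95,-0.85,-0.35],
    [0.95,-0.85,-0.35],
    [0.95,-0.85,-0.35],
    [0.95,-0.85,-0.35],
    [0.95,-0.85,-0.35],
    [0.95,-0.85,-0.35],
    [0.95,-0.85,-0.35],
    [0.95,-0.85,-0.35]
  ],
  "turn": [-0.733,-0.733,-0.733,-0.733,-0.733,-0.733,-0.733,-0.733,-0.733],
  "fingers": [1,1,1,1,1,1,1,1,1],
  "newtons": 15
}}

```text
time_s: 1.0
eef_pos: [0.3354, -0.452, 0.3008]
ee_rot: [-0.0, 0.749, 0.662, 0.0]
ft_force: [-1.0, -0.6, -0.7]
width: 0.998
grasp_force: 0.0
```

```bash
cat >> h.py <<'E'
YAW=-0.125; X=np.array([np.cos(YAW),np.sin(YAW),0]); Y=np.array([-np.sin(YAW),np.cos(YAW),0]); Z=np.array([0,0,1.])
C=np.array([0.5528,-0.0068,0.165])   # crank axis
def toolaxes():
    from plant import arm
    from scipy.spatial.transform import Rotation as Ro
    s=arm.read_state();w,x,y,z=s["ee_rot"];return s,Ro.from_quat([x,y,z,w]).as_matrix()
E
python3 - <<'E'
from h import *
np.set_printoptions(precision=4,suppress=True)
s,R=toolaxes();print(s["time_s"],s["eef_pos"],"\n",R)
d=np.array([.6054,-.013,.30])-s["eef_pos"];print(R.T@d/.2, "x yaw",np.arctan2(R[1,0],R[0,0]),"want",np.arctan2(Y[1],Y[0]))
E
```

```text
1.0 [ 0.3354 -0.452   0.3008] 
 [[ 0.1233  0.9924 -0.0001]
 [ 0.9924 -0.1233  0.0002]
 [ 0.0001 -0.0002 -1.    ]]
[2.3447 1.069  0.0043] x yaw 1.4471585883855815 want 1.4457963267948966
```

Emit:
{"api": "jog_arm", "payload": {
  "offset": [
    [1,0.5,0],
    [1,0.5,0],
    [1,0.5,0],
    [1,0.5,0]
  ],
  "turn": [0,0,0,0],
  "fingers": [1,1,1,1]
}}

```text
time_s: 1.4
eef_pos: [0.447, -0.2845, 0.3009]
ee_rot: [-0.0, 0.752, 0.66, -0.0]
ft_force: [0.3, -1.2, -0.1]
width: 1.001
grasp_force: 0.0
```

Emit:
{"api": "jog_arm", "payload": {
  "offset": [
    [1,0.5,0],
    [1,0.5,0],
    [1,0.5,0],
    [1,0.5,0],
    [1,0.5,0],
    [1,0.5,0]
  ],
  "turn": [0,0,0,0,0,0],
  "fingers": [1,1,1,1,1,1]
}}

```text
time_s: 2.0
eef_pos: [0.5719, -0.0979, 0.3006]
ee_rot: [-0.0, 0.75, 0.661, 0.0]
ft_force: [-0.6, -0.6, -0.1]
width: 1.004
grasp_force: 0.0
```

```bash
python3 - <<'E'
from h import *
from plant import snapshot
import cv2
np.set_printoptions(precision=4,suppress=True)
s,R=toolaxes();print(s["time_s"],s["eef_pos"],s["qvel"])
d=np.array([.6054,-.013,.2063])-s["eef_pos"];print(R.T@d/.2)
m=[snapshot("top")[90:250,80:280],snapshot("wrist")]
m=[cv2.resize(m[0],None,fx=2,fy=2),m[1]]
w=np.zeros((384,912,3),np.uint8);w[:320,:400]=m[0];w[:,400:]=m[1]
cv2.imwrite("pics/w1.png",cv2.resize(w,(800,337))[:,:,::-1])
E
```

```text
2.0 [ 0.5719 -0.0979  0.3006] [-0.054  -0.0182  0.0279 -0.0109  0.0032 -0.0539]
[0.4419 0.1127 0.4715]
```

View pics/w1.png

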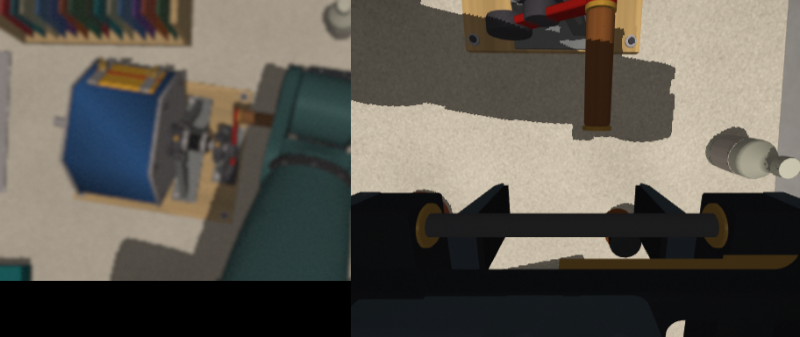

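The wrist view shows the handle straight ahead of the open fingers, its free end near (281,147) in the full picture and running up to about (285,12). The barrel is unobstructed in the top view.

```bash
python3 - <<'E'
from h import *
np.set_printoptions(precision=4,suppress=True)
s,R=toolaxes();m=camera_model("wrist");M=m["mount"]
def proj(P):
    t=R.T@(P-s["eef_pos"]);c=M[:3,:3].T@(t-M[:3,3]);p=m["K"]@c;return p[:2]/p[2]
def wray(p):
    d=R@M[:3,:3]@np.linalg.solve(m["K"],[*p,1]);return s["eef_pos"]+R@M[:3,3],d
H=np.array([.6004,-.0527,.2066]);print(proj(H),proj(H+.1*Y))
for px in [(281,147),(284,45)]:
  c,d=wray(px)
  # intersect with vertical plane / z
  P=c+d*(.2066-c[2])/d[2];print(P,(P-C)@X,(P-C)@Y)
# triangulate free end wrist+scene
a,b=ray("scene",S(73,58));c,d=wray((281,147));d=d/np.linalg.norm(d)
k=np.linalg.lstsq(np.c_[b,-d],c-a,rcond=None)[0];print(a+k[0]*b,c+k[1]*d)
E
```

```text
[279.0969 146.4953] [281.7722  16.8652]
[ 0.602  -0.0533  0.2066] 0.054611155390150795 -0.040043760522277747
[0.6126 0.0264 0.2066] 0.055194589383432476 0.04039332766339851
[ 0.6013 -0.0517  0.2075] [ 0.6019 -0.0532  0.2077]
```

Emit:
{"api": "jog_arm", "payload": {
  "offset": [
    [0.42,0.118,0],
    [0.42,0.118,0],
    [0.42,0.118,0.1],
    [0.42,0.118,0.25],
    [0.42,0.118,0.4],
    [0.42,0.118,0.479],
    [0.42,0.118,0.479],
    [0.42,0.118,0.479],
    [0.42,0.118,0.479]
  ],
  "turn": [0,0,0,0,0,0,0,0,0],
  "fingers": [1,1,1,1,1,1,1,0.5,0.4]
}}

```text
time_s: 3.0
eef_pos: [0.6055, -0.0201, 0.2067]
ee_rot: [0.001, 0.75, 0.661, 0.001]
ft_force: [-0.2, 0.7, 0.1]
width: 0.857
grasp_force: 0.0
```

Emit:
{"api": "jog_arm", "payload": {
  "offset": [
    [0,0,0],
    [0,0,0],
    [0,0,0],
    [0,0,0],
    [0,0,0],
    [0,0,0]
  ],
  "turn": [0,0,0,0,0,0],
  "fingers": [0.2,0.2,0.2,0.2,0.2,0.2],
  "newtons": 15
}}

```text
time_s: 3.6
eef_pos: [0.6047, -0.0197, 0.2051]
ee_rot: [-0.0, 0.75, 0.661, -0.0]
ft_force: [0.0, 0.8, 0.9]
width: 0.327
grasp_force: 0.0
```

```bash
cat >> h.py <<'E'
C=C-.001*X
import cv2
OB=np.array([0.5818,0.2244,0.165])+.035*Y   # barrel middle on shaft line
def hatch(n,im,debug=False):
    """barrel angle (mod 2pi) from the yellow plate: ray meets r=.116 cylinder"""
    hsv=cv2.cvtColor(im,cv2.COLOR_RGB2HSV);msk=cv2.inRange(hsv,(15,170,90),(30,255,255))
    m=camera_model(n);pc=m["K"]@(m["R"]@OB+m["t"]);pc=pc[:2]/pc[2];roi=np.zeros_like(msk)
    cv2.circle(roi,tuple(int(v) for v in pc),58 if n=="scene" else 42,255,-1);msk&=roi
    msk=cv2.morphologyEx(msk,cv2.MORPH_CLOSE,np.ones((5,5)))
    k,_,st,ce=cv2.connectedComponentsWithStats(msk)
    if k<2:return None,0
    i=1+np.argmax(st[1:,4]);A=int(st[i,4])
    c,d=ray(n,ce[i]);o=c-OB;ox=np.array([o@X,o@Z]);dx=np.array([d@X,d@Z])
    a,b,g=dx@dx,ox@dx,ox@ox-.116**2;D=b*b-a*g
    t=(-b-np.sqrt(max(D,0)))/a;P=ox+t*dx
    return np.arctan2(P[0],P[1]),A
def look():
    from plant import snapshot,arm
    r=[]
    for n in("scene","top"):
        t=arm.read_state()["time_s"];im=snapshot(n);r.append((n,t,*hatch(n,im)))
    return r
def crank():
    from plant import arm
    s=arm.read_state();p=s["eef_pos"]-C;p[2]+=.002
    x,y,z=p@X,p@Y,p[2];f=s["ft_force"]
    return s["time_s"],np.arctan2(x,z),np.hypot(x,z),(f@X,f@Y,f@Z),s["width"],s["grasp_force"],y
E
python3 - <<'E'
from h import *
np.set_printoptions(precision=4,suppress=True)
s,R=toolaxes();print(s["eef_pos"],R[0]);print(crank());print(look())
E
```

```text
[ 0.6047 -0.0197  0.2051] [ 0.1253  0.9921 -0.    ]
(3.6, np.float64(0.9090711293865381), np.float64(0.06855450895947006), (np.float64(-0.06751643857854692), np.float64(0.8286976419791746), np.float64(0.9250978510484322)), 0.32707696202409314, 0.0, np.float64(-0.006362288533620818))
[('scene', 3.6, np.float64(0.9318056128125718), 1395), ('top', 3.65, np.float64(0.8663380743243714), 249)]
```

```bash
cat > mpc.py <<'E'
import json,os,sys
from h import *
from scipy.optimize import least_squares
F="log.json"
L=json.load(open(F)) if os.path.exists(F) else {"knots":[[3.7,.92]],"obs":[[3.6,.925]],"meas":[]}
save=lambda:json.dump(L,open(F,"w"))
P0=np.array([.05,.02,.05,.06])   # J, imbalance, dry friction, arm lag (s)
SG=np.array([.006,.01,.01,.03])
def step(ph,w,th,thd,p,dt):
    J,m,Tf=p[:3];T=.28*(th-ph)+.007*(thd-w)+m*np.sin(ph)-.008*w
    f=np.clip(w/.02,-1,1)*Tf
    w2=w+dt*(T-f)/(J+dt*Tf/.02*(np.abs(w)<.02))   # implicit near stick
    return ph+dt*w2,w2
def sim(tk,thk,p,ph,w,t0,t1,dt=.01):
    """thk may be (n,K) for batches; returns times, ph, w, theta"""
    t=np.arange(t0,t1+dt/2,dt);lag=p[3];thk=np.atleast_2d(thk)
    th=np.array([np.interp(t-lag,tk,r) for r in thk]);thd=np.gradient(th,dt,axis=1)
    n=len(thk);ph=np.full(n,float(ph));w=np.full(n,float(w));A=[ph];W=[w]
    for i in range(1,len(t)):
        ph,w=step(ph,w,th[:,i],thd[:,i],p,dt);A.append(ph);W.append(w)
    return t,np.array(A).T,np.array(W).T,th
def arrs():
    k=np.array(L["knots"]);return k[:,0],k[:,1]
def fit():
    tk,th=arrs();o=np.array(L["obs"]);me=np.array(L["meas"]).reshape(-1,2)
    def res(p):
        t,A,W,_=sim(tk,th,p,L["obs"][0][1],0.,3.6,tk[-1]+.02)
        return np.r_[(np.interp(o[:,0],t,A[0])-o[:,1])/.03,(p-P0)/SG,(np.interp(me[:,0]-p[3],tk,th)-me[:,1])/.05]
    return least_squares(res,P0,x_scale=SG,diff_step=1e-2).x
def observe(cams=("scene",)):
    """after a move: measure crank & hatch, refit, print state"""
    from plant import snapshot,arm
    c=crank();tk,th=arrs();tk,th=list(tk),list(th)
    un=lambda a,b:a+2*np.pi*round((b-a)/(2*np.pi))
    L["meas"].append([c[0],un(c[1],th[-1])])
    p=fit() if len(L["obs"])>1 else P0
    for n in cams:
        t=arm.read_state()["time_s"];im=snapshot(n);a,A=hatch(n,im)
        L["knots"].append([t+.05,L["knots"][-1][1]])
        tk,th=arrs();ts,ph,w,_=sim(tk,th,p,L["obs"][0][1],0.,3.6,t+.05)
        pr=np.interp(t,ts,ph[0]);lim={"scene":(-.3,1.75,420),"top":(-1.0,.6,160)}[n]
        ok=a is not None and lim[0]<a<lim[1] and A>lim[2]
        print(n,"t %.2f pred %.3f (mod %.2f)"%(t,pr,un(pr,0)),"seen",None if a is None else round(un(a,pr),3),A,"USED" if ok else "skip")
        if ok:L["obs"].append([t,un(a,pr)])
    p=fit();tk,th=arrs();ts,ph,w,t2=sim(tk,th,p,L["obs"][0][1],0.,3.6,tk[-1]+1e-3)
    L["p"]=list(p);L["state"]=[float(tk[-1]),float(ph[0,-1]),float(w[0,-1])];save()
    i=ts>ts[-1]-2
    print("p",p.round(4),"state t %.2f ph %.3f w %.3f"%tuple(L["state"]),"w range last 2 s %.2f %.2f twist %.2f %.2f"%(w[0,i].min(),w[0,i].max(),(t2-ph)[0,i].min(),(t2-ph)[0,i].max()))
    print("res",[round(float(np.interp(a,ts,ph[0])-b),3) for a,b in L["obs"]][-6:])
    print("crank meas-cmd %.3f r %.4f F(x,y,z) %s width %.3f grip %.1f y %.4f"%(L["meas"][-1][1]-[k for k in L["knots"]][-1-len(cams)][1],c[2],np.round(c[3],1),c[4],c[5],c[6]))
def plan(vref,N,hor=25,phref=None):
    """vref(t)->speed; phref: optional (t->angle) target weight; prints rows"""
    p=np.array(L["p"]) if "p" in L else P0;tk,th=arrs();t0,ph0,w0=L.get("state",[3.7,.925,0.])
    tt=t0+.1*np.arange(1,hor+1);prev=th[-3:] if len(th)>2 else np.r_[th[0],th[0],th[-1]]
    v0=(th[-1]-np.interp(tk[-1]-.2,tk,th))/.15 if len(th)>2 else 0.
    g=np.r_[v0]; u0=np.full(hor,.25*0+.1*vref(tt.mean()))
    def run(U):
        U=np.atleast_2d(U);K=np.c_[np.tile(th,(len(U),1)),th[-1]+np.cumsum(U,1)]
        return sim(np.r_[tk,tt],K,p,ph0,w0,t0,tt[-1])
    def res(U):
        U=np.atleast_2d(U);t,A,W,TH=run(U);s=slice(5,None,5)
        r=[(W[:,s]-vref(t[s]))/.15,np.diff(np.c_[np.full(len(U),v0*.1),U],axis=1)/.06,np.maximum(np.abs(TH-A)[:,s]-.8,0)/.05]
        if phref is not None:r.append((A[:,s]-phref(t[s]))/.08)
        return np.concatenate(r,1)
    def jac(u):
        e=1e-4;B=res(np.vstack([u,u+e*np.eye(hor)]));return ((B[1:]-B[0])/e).T
    u=least_squares(lambda u:res(u)[0],u0,jac,max_nfev=15).x
    t,A,W,TH=run(u);i=t<=t0+.1*N+.01
    print("plan w",W[0,::20].round(2),"twist max %.2f"%np.abs(TH-A).max(),"max step",round(np.abs(u).max(),3))
    a=th[-1]+np.cumsum(u)[:N];q=.35
    rows=np.c_[0*a,q*(np.sin(a)-np.sin(th[-1])),-q*(np.cos(a)-np.cos(th[-1]))].round(3)
    print([[0 if v==0 else float(v) for v in r] for r in rows])
    for x,y in zip(tt,a):L["knots"].append([float(x),float(y)])
    save()
E
python3 - <<'E'
from mpc import *
L["knots"]=[[3.7,.92],[4.0,.92]];L["state"]=[4.0,.925,0.];save()
plan(lambda t:np.clip((t-4.2)/3.5,0,1)*2.5,15)
E
```

```text
plan w [0.   0.02 0.09 0.27 0.44 0.58 0.72 0.86 1.   1.14 1.29 1.43 1.57] twist max 0.29 max step 0.157
[[0, 0.012, 0.016], [0, 0.028, 0.042], [0, 0.041, 0.068], [0, 0.049, 0.088], [0, 0.053, 0.101], [0, 0.056, 0.11], [0, 0.059, 0.118], [0, 0.061, 0.128], [0, 0.065, 0.143], [0, 0.068, 0.162], [0, 0.07, 0.185], [0, 0.072, 0.211], [0, 0.07, 0.239], [0, 0.067, 0.27], [0, 0.06, 0.302]]
```

Emit:
{"api": "jog_arm", "payload": {
  "offset": [
    [0,0,0],
    [0,0,0],
    [0,0,0]
  ],
  "turn": [0,0,0],
  "fingers": [0.2,0.2,0.2]
}}

```text
time_s: 4.0
eef_pos: [0.6047, -0.0197, 0.2051]
ee_rot: [-0.0, 0.75, 0.661, -0.0]
ft_force: [0.5, -0.8, -0.1]
width: 0.284
grasp_force: 15.0
```

Emit:
{"api": "jog_arm", "payload": {
  "offset": [
    [0,0.012,0.016],
    [0,0.028,0.042],
    [0,0.041,0.068],
    [0,0.049,0.088],
    [0,0.053,0.101],
    [0,0.056,0.11],
    [0,0.059,0.118],
    [0,0.061,0.128],
    [0,0.065,0.143],
    [0,0.068,0.162],
    [0,0.07,0.185],
    [0,0.072,0.211],
    [0,0.07,0.239],
    [0,0.067,0.27],
    [0,0.06,0.302]
  ],
  "turn": [0,0,0,0,0,0,0,0,0,0,0,0,0,0,0],
  "fingers": [0.2,0.2,0.2,0.2,0.2,0.2,0.2,0.2,0.2,0.2,0.2,0.2,0.2,0.2,0.2]
}}

```text
time_s: 5.5
eef_pos: [0.6169, -0.0214, 0.1443]
ee_rot: [0.0, 0.75, 0.661, 0.0]
ft_force: [2.7, -4.3, -0.6]
width: 0.282
grasp_force: 15.0
```

```bash
python3 - <<'E'
from mpc import *
observe()
plan(lambda t:np.clip((t-4.2)/3.5,0,1)*2.5,12)
E
```

```text
scene t 5.50 pred 1.522 (mod 1.52) seen 1.586 861 USED
p [0.0492 0.0227 0.0469 0.0387] state t 5.55 ph 1.630 w 0.975 w range last 2 s 0.00 0.97 twist -0.01 0.28
res [0.0, -0.004]
crank meas-cmd 0.014 r 0.0690 F(x,y,z) [ 3.2 -3.9 -0.6] width 0.282 grip 15.0 y -0.0065
plan w [0.97 1.07 1.23 1.39 1.54 1.68 1.82 1.96 2.11 2.26 2.4  2.49 2.51] twist max 0.42 max step 0.23
[[0, -0.015, 0.044], [0, -0.037, 0.088], [0, -0.065, 0.128], [0, -0.096, 0.163], [0, -0.132, 0.193], [0, -0.174, 0.218], [0, -0.221, 0.239], [0, -0.275, 0.254], [0, -0.335, 0.26], [0, -0.398, 0.254], [0, -0.463, 0.237], [0, -0.525, 0.206]]
```

Emit:
{"api": "jog_arm", "payload": {
  "offset": [
    [0,-0.015,0.044],
    [0,-0.037,0.088],
    [0,-0.065,0.128],
    [0,-0.096,0.163],
    [0,-0.132,0.193],
    [0,-0.174,0.218],
    [0,-0.221,0.239],
    [0,-0.275,0.254],
    [0,-0.335,0.26],
    [0,-0.398,0.254],
    [0,-0.463,0.237],
    [0,-0.525,0.206]
  ],
  "turn": [0,0,0,0,0,0,0,0,0,0,0,0],
  "fingers": [0.2,0.2,0.2,0.2,0.2,0.2,0.2,0.2,0.2,0.2,0.2,0.2]
}}

```text
time_s: 6.75
eef_pos: [0.5116, -0.0071, 0.1036]
ee_rot: [-0.0, 0.75, 0.661, 0.001]
ft_force: [7.2, 11.3, 5.5]
width: 0.281
grasp_force: 15.0
```

```bash
python3 - <<'E'
from mpc import *
observe()
plan(lambda t:np.clip((t-4.2)/3.5,0,1)*2.5,10)
E
```

```text
scene t 6.75 pred 3.344 (mod -2.94) seen 0.619 7 skip
p [0.0496 0.0212 0.0487 0.0121] state t 6.80 ph 3.437 w 1.862 w range last 2 s 0.49 1.86 twist 0.19 0.34
res [0.0, -0.002]
crank meas-cmd 0.029 r 0.0715 F(x,y,z) [ 5.8 12.1  5.5] width 0.281 grip 15.0 y -0.0055
plan w [1.86 1.95 2.12 2.3  2.43 2.5  2.51 2.5  2.5  2.5  2.5  2.5  2.5 ] twist max 0.45 max step 0.264
[[0, -0.067, -0.055], [0, -0.12, -0.128], [0, -0.152, -0.209], [0, -0.163, -0.289], [0, -0.156, -0.367], [0, -0.133, -0.438], [0, -0.096, -0.503], [0, -0.047, -0.557], [0, 0.011, -0.599], [0, 0.078, -0.629]]
```

Emit:
{"api": "jog_arm", "payload": {
  "offset": [
    [0,-0.067,-0.055],
    [0,-0.12,-0.128],
    [0,-0.152,-0.209],
    [0,-0.163,-0.289],
    [0,-0.156,-0.367],
    [0,-0.133,-0.438],
    [0,-0.096,-0.503],
    [0,-0.047,-0.557],
    [0,0.011,-0.599],
    [0,0.078,-0.629]
  ],
  "turn": [0,0,0,0,0,0,0,0,0,0],
  "fingers": [0.2,0.2,0.2,0.2,0.2,0.2,0.2,0.2,0.2,0.2]
}}

```text
time_s: 7.8
eef_pos: [0.5273, -0.0094, 0.2296]
ee_rot: [-0.001, 0.75, 0.661, 0.0]
ft_force: [0.2, 6.2, -3.5]
width: 0.277
grasp_force: 14.9
```

```bash
python3 - <<'E'
from mpc import *
observe(("top",))
plan(lambda t:np.clip((t-4.2)/3.5,0,1)*2.5,6)
E
```

```text
top t 7.80 pred 5.632 (mod -0.65) seen 5.639 493 USED
p [0.0495 0.0208 0.0483 0.0124] state t 7.85 ph 5.762 w 2.480 w range last 2 s 1.18 2.50 twist 0.20 0.45
res [0.0, -0.002, -0.001]
crank meas-cmd -0.029 r 0.0708 F(x,y,z) [-0.5  6.1 -3.5] width 0.277 grip 14.9 y -0.0057
plan w [2.48 2.44 2.47 2.5  2.51 2.5  2.5  2.5  2.5  2.5  2.5  2.5  2.5 ] twist max 0.29 max step 0.274
[[0, 0.092, -0.017], [0, 0.187, -0.009], [0, 0.271, 0.022], [0, 0.339, 0.069], [0, 0.392, 0.127], [0, 0.431, 0.195]]
```

Emit:
{"api": "jog_arm", "payload": {
  "offset": [
    [0,0.092,-0.017],
    [0,0.187,-0.009],
    [0,0.271,0.022],
    [0,0.339,0.069],
    [0,0.392,0.127],
    [0,0.431,0.195]
  ],
  "turn": [0,0,0,0,0,0],
  "fingers": [0.2,0.2,0.2,0.2,0.2,0.2]
}}

```text
time_s: 8.45
eef_pos: [0.6138, -0.0211, 0.1901]
ee_rot: [0.0, 0.75, 0.661, 0.0]
ft_force: [-3.0, -4.0, -0.1]
width: 0.282
grasp_force: 15.0
```

```bash
python3 - <<'E'
from mpc import *
observe()
plan(lambda t:2.5+0*t,18,28)
E
```

```text
scene t 8.45 pred 7.243 (mod 0.96) seen 7.166 1384 USED
p [0.0454 0.0206 0.0525 0.0171] state t 8.50 ph 7.333 w 2.468 w range last 2 s 1.69 2.49 twist 0.12 0.45
res [0.0, -0.014, -0.019, 0.043]
crank meas-cmd -0.000 r 0.0688 F(x,y,z) [-2.5 -4.4 -0.1] width 0.282 grip 15.0 y -0.0066
plan w [2.47 2.42 2.47 2.51 2.51 2.5  2.5  2.5  2.5  2.5  2.5  2.5  2.5  2.5
 2.5 ] twist max 0.31 max step 0.294
[[0, 0.026, 0.098], [0, 0.023, 0.2], [0, -0.007, 0.291], [0, -0.056, 0.365], [0, -0.119, 0.423], [0, -0.195, 0.464], [0, -0.28, 0.485], [0, -0.372, 0.484], [0, -0.461, 0.459], [0, -0.542, 0.41], [0, -0.607, 0.341], [0, -0.65, 0.259], [0, -0.67, 0.17], [0, -0.667, 0.081], [0, -0.642, -0.004], [0, -0.598, -0.077], [0, -0.538, -0.137], [0, -0.467, -0.181]]
```

Emit:
{"api": "jog_arm", "payload": {
  "offset": [
    [0,0.026,0.098],
    [0,0.023,0.2],
    [0,-0.007,0.291],
    [0,-0.056,0.365],
    [0,-0.119,0.423],
    [0,-0.195,0.464],
    [0,-0.28,0.485],
    [0,-0.372,0.484],
    [0,-0.461,0.459],
    [0,-0.542,0.41],
    [0,-0.607,0.341],
    [0,-0.65,0.259],
    [0,-0.67,0.17],
    [0,-0.667,0.081],
    [0,-0.642,-0.004],
    [0,-0.598,-0.077],
    [0,-0.538,-0.137],
    [0,-0.467,-0.181]
  ],
  "turn": [0,0,0,0,0,0,0,0,0,0,0,0,0,0,0,0,0,0],
  "fingers": [0.2,0.2,0.2,0.2,0.2,0.2,0.2,0.2,0.2,0.2,0.2,0.2,0.2,0.2,0.2,0.2,0.2,0.2]
}}

```text
time_s: 10.3
eef_pos: [0.5202, -0.0085, 0.2269]
ee_rot: [-0.0, 0.75, 0.661, 0.0]
ft_force: [2.7, 3.2, -6.7]
width: 0.279
grasp_force: 15.0
```

```bash
python3 - <<'E'
from mpc import *
observe(("top",))
plan(lambda t:2.5+0*t,5)
E
```

```text
top t 10.30 pred 11.808 (mod -0.76) seen 11.785 426 USED
p [0.0461 0.0222 0.053  0.0155] state t 10.35 ph 11.916 w 2.453 w range last 2 s 2.45 2.52 twist 0.08 0.32
res [0.0, -0.01, -0.029, 0.043, 0.008]
crank meas-cmd -0.025 r 0.0711 F(x,y,z) [ 2.3  3.6 -6.7] width 0.279 grip 15.0 y -0.0058
plan w [2.45 2.41 2.47 2.51 2.51 2.5  2.5  2.5  2.5  2.5  2.5  2.5  2.5 ] twist max 0.31 max step 0.291
[[0, 0.097, -0.028], [0, 0.196, -0.028], [0, 0.281, -0.004], [0, 0.35, 0.034], [0, 0.406, 0.085]]
```

Emit:
{"api": "jog_arm", "payload": {
  "offset": [
    [0,0.097,-0.028],
    [0,0.196,-0.028],
    [0,0.281,-0.004],
    [0,0.35,0.034],
    [0,0.406,0.085]
  ],
  "turn": [0,0,0,0,0],
  "fingers": [0.2,0.2,0.2,0.2,0.2]
}}

```text
time_s: 10.85
eef_pos: [0.6016, -0.0196, 0.2094]
ee_rot: [0.0, 0.75, 0.661, 0.0]
ft_force: [-3.0, -5.2, 1.0]
width: 0.282
grasp_force: 15.0
```

```bash
python3 - <<'E'
from mpc import *
observe()
plan(lambda t:2.5+0*t,19,29)
E
```

```text
scene t 10.85 pred 13.136 (mod 0.57) seen 13.043 1308 USED
p [0.0521 0.0266 0.054  0.0081] state t 10.90 ph 13.214 w 2.548 w range last 2 s 2.31 2.60 twist 0.14 0.36
res [0.0, -0.014, -0.061, 0.039, -0.024, 0.044]
crank meas-cmd -0.006 r 0.0690 F(x,y,z) [-2.3 -5.5  1. ] width 0.282 grip 15.0 y -0.0066
plan w [2.55 2.52 2.5  2.5  2.5  2.5  2.5  2.5  2.5  2.5  2.5  2.5  2.5  2.5
 2.5 ] twist max 0.33 max step 0.273
[[0, 0.046, 0.064], [0, 0.077, 0.141], [0, 0.09, 0.227], [0, 0.08, 0.316], [0, 0.047, 0.401], [0, -0.007, 0.476], [0, -0.08, 0.534], [0, -0.166, 0.571], [0, -0.259, 0.584], [0, -0.353, 0.571], [0, -0.441, 0.534], [0, -0.515, 0.474], [0, -0.57, 0.398], [0, -0.602, 0.311], [0, -0.61, 0.22], [0, -0.595, 0.132], [0, -0.559, 0.052], [0, -0.507, -0.015], [0, -0.441, -0.066]]
```

Emit:
{"api": "jog_arm", "payload": {
  "offset": [
    [0,0.046,0.064],
    [0,0.077,0.141],
    [0,0.09,0.227],
    [0,0.08,0.316],
    [0,0.047,0.401],
    [0,-0.007,0.476],
    [0,-0.08,0.534],
    [0,-0.166,0.571],
    [0,-0.259,0.584],
    [0,-0.353,0.571],
    [0,-0.441,0.534],
    [0,-0.515,0.474],
    [0,-0.57,0.398],
    [0,-0.602,0.311],
    [0,-0.61,0.22],
    [0,-0.595,0.132],
    [0,-0.559,0.052],
    [0,-0.507,-0.015],
    [0,-0.441,-0.066]
  ],
  "turn": [0,0,0,0,0,0,0,0,0,0,0,0,0,0,0,0,0,0,0],
  "fingers": [0.2,0.2,0.2,0.2,0.2,0.2,0.2,0.2,0.2,0.2,0.2,0.2,0.2,0.2,0.2,0.2,0.2,0.2,0.2]
}}

```text
time_s: 12.8
eef_pos: [0.5133, -0.0078, 0.2231]
ee_rot: [-0.0, 0.75, 0.661, 0.0]
ft_force: [3.6, 3.1, -8.5]
width: 0.284
grasp_force: 15.0
```

```bash
python3 - <<'E'
s=open("mpc.py").read()
s=s.replace("P0=np.array([.05,.02,.05,.06])","P0=np.array([.05,.02,.05,.06,0.])").replace("SG=np.array([.006,.01,.01,.03])","SG=np.array([.006,.01,.01,.03,.05])")
s=s.replace("res(p):\n","res(p):\n        b=np.where((np.round((o[:,1]+np.pi)%(2*np.pi)-np.pi,3)<-.4),p[4],0)\n").replace("t,A[0])-o[:,1])/.03","t,A[0])+b-o[:,1])/.03").replace("diff_step=1e-2","diff_step=1e-3").replace('lim={"scene":(-.3','lim={"scene":(-.35')
open("mpc.py","w").write(s)
E
python3 - <<'E'
from mpc import *
observe(("top",))
plan(lambda t:2.5+0*t,5)
E
```

```text
top t 12.80 pred 17.937 (mod -0.91) seen 17.998 383 USED
p [0.0503 0.0285 0.0556 0.0113 0.0595] state t 12.85 ph 18.059 w 2.414 w range last 2 s 2.41 2.59 twist 0.13 0.35
res [-0.007, -0.082, 0.024, -0.058, 0.011, -0.06]
crank meas-cmd -0.022 r 0.0712 F(x,y,z) [ 3.2  3.5 -8.5] width 0.284 grip 15.0 y -0.0059
plan w [2.41 2.4  2.47 2.51 2.51 2.5  2.5  2.5  2.5  2.5  2.5  2.5  2.5 ] twist max 0.35 max step 0.294
[[0, 0.095, -0.039], [0, 0.193, -0.05], [0, 0.278, -0.036], [0, 0.348, -0.007], [0, 0.407, 0.033]]
```

Emit:
{"api": "jog_arm", "payload": {
  "offset": [
    [0,0.095,-0.039],
    [0,0.193,-0.05],
    [0,0.278,-0.036],
    [0,0.348,-0.007],
    [0,0.407,0.033]
  ],
  "turn": [0,0,0,0,0],
  "fingers": [0.2,0.2,0.2,0.2,0.2]
}}

```text
time_s: 13.35
eef_pos: [0.595, -0.0189, 0.2158]
ee_rot: [0.0, 0.75, 0.661, -0.0]
ft_force: [-2.6, -6.4, -0.4]
width: 0.282
grasp_force: 15.0
```

```bash
python3 - <<'E'
from mpc import *
observe()
plan(lambda t:2.5+0*t,20,30)
E
```

```text
scene t 13.35 pred 19.271 (mod 0.42) seen 19.255 1262 USED
p [0.0504 0.0292 0.056  0.0101 0.0629] state t 13.40 ph 19.386 w 2.487 w range last 2 s 2.36 2.58 twist 0.14 0.35
res [-0.085, 0.024, -0.063, 0.004, -0.064, 0.006]
crank meas-cmd -0.004 r 0.0689 F(x,y,z) [-1.7 -6.7 -0.4] width 0.282 grip 15.0 y -0.0067
plan w [2.49 2.46 2.48 2.5  2.51 2.5  2.5  2.5  2.5  2.5  2.5  2.5  2.5  2.5
 2.5  2.49] twist max 0.35 max step 0.278
[[0, 0.059, 0.065], [0, 0.102, 0.145], [0, 0.122, 0.232], [0, 0.12, 0.318], [0, 0.097, 0.4], [0, 0.055, 0.476], [0, -0.007, 0.54], [0, -0.085, 0.587], [0, -0.176, 0.613], [0, -0.272, 0.614], [0, -0.365, 0.588], [0, -0.448, 0.538], [0, -0.513, 0.468], [0, -0.556, 0.384], [0, -0.575, 0.293], [0, -0.57, 0.203], [0, -0.543, 0.119], [0, -0.498, 0.046], [0, -0.437, -0.012], [0, -0.366, -0.054]]
```

Emit:
{"api": "jog_arm", "payload": {
  "offset": [
    [0,0.059,0.065],
    [0,0.102,0.145],
    [0,0.122,0.232],
    [0,0.12,0.318],
    [0,0.097,0.4],
    [0,0.055,0.476],
    [0,-0.007,0.54],
    [0,-0.085,0.587],
    [0,-0.176,0.613],
    [0,-0.272,0.614],
    [0,-0.365,0.588],
    [0,-0.448,0.538],
    [0,-0.513,0.468],
    [0,-0.556,0.384],
    [0,-0.575,0.293],
    [0,-0.57,0.203],
    [0,-0.543,0.119],
    [0,-0.498,0.046],
    [0,-0.437,-0.012],
    [0,-0.366,-0.054]
  ],
  "turn": [0,0,0,0,0,0,0,0,0,0,0,0,0,0,0,0,0,0,0,0],
  "fingers": [0.2,0.2,0.2,0.2,0.2,0.2,0.2,0.2,0.2,0.2,0.2,0.2,0.2,0.2,0.2,0.2,0.2,0.2,0.2,0.2]
}}

```text
time_s: 15.4
eef_pos: [0.5218, -0.009, 0.2272]
ee_rot: [-0.0, 0.75, 0.661, -0.0]
ft_force: [3.1, 1.7, -8.3]
width: 0.28
grasp_force: 15.0
```

```bash
python3 - <<'E'
from mpc import *
observe(("top",))
plan(lambda t:2.5+0*t,6)
E
```

```text
top t 15.40 pred 24.373 (mod -0.76) seen 24.417 463 USED
p [0.0499 0.0293 0.0561 0.0102 0.0605] state t 15.45 ph 24.494 w 2.472 w range last 2 s 2.46 2.51 twist 0.14 0.35
res [0.025, -0.065, 0.004, -0.067, 0.005, -0.047]
crank meas-cmd -0.018 r 0.0706 F(x,y,z) [ 2.9  2.1 -8.3] width 0.280 grip 15.0 y -0.0060
plan w [2.47 2.43 2.47 2.51 2.51 2.5  2.5  2.5  2.5  2.5  2.5  2.5  2.5 ] twist max 0.35 max step 0.284
[[0, 0.095, -0.026], [0, 0.192, -0.025], [0, 0.277, -0.002], [0, 0.346, 0.037], [0, 0.401, 0.087], [0, 0.444, 0.147]]
```

Emit:
{"api": "jog_arm", "payload": {
  "offset": [
    [0,0.095,-0.026],
    [0,0.192,-0.025],
    [0,0.277,-0.002],
    [0,0.346,0.037],
    [0,0.401,0.087],
    [0,0.444,0.147]
  ],
  "turn": [0,0,0,0,0,0],
  "fingers": [0.2,0.2,0.2,0.2,0.2,0.2]
}}

```text
time_s: 16.05
eef_pos: [0.6103, -0.021, 0.1967]
ee_rot: [0.0, 0.75, 0.661, -0.001]
ft_force: [-3.6, -7.0, -0.6]
width: 0.282
grasp_force: 15.0
```

```bash
python3 - <<'E'
from mpc import *
observe()
plan(lambda t:2.5+0*t,18,29)
E
```

```text
scene t 16.05 pred 25.968 (mod 0.84) seen 25.94 1394 USED
p [0.0497 0.03   0.0567 0.0086 0.065 ] state t 16.10 ph 26.082 w 2.500 w range last 2 s 2.40 2.54 twist 0.10 0.35
res [-0.071, -0.003, -0.072, -0.006, -0.053, 0.017]
crank meas-cmd 0.005 r 0.0686 F(x,y,z) [-2.7 -7.4 -0.6] width 0.282 grip 15.0 y -0.0070
plan w [2.5  2.45 2.48 2.5  2.51 2.5  2.5  2.5  2.5  2.5  2.5  2.5  2.5  2.5
 2.5 ] twist max 0.36 max step 0.279
[[0, 0.035, 0.086], [0, 0.046, 0.183], [0, 0.03, 0.277], [0, -0.008, 0.36], [0, -0.065, 0.429], [0, -0.137, 0.481], [0, -0.222, 0.514], [0, -0.315, 0.523], [0, -0.41, 0.507], [0, -0.497, 0.465], [0, -0.57, 0.401], [0, -0.621, 0.321], [0, -0.649, 0.232], [0, -0.653, 0.14], [0, -0.633, 0.053], [0, -0.593, -0.024], [0, -0.537, -0.088], [0, -0.47, -0.135]]
```

Emit:
{"api": "jog_arm", "payload": {
  "offset": [
    [0,0.035,0.086],
    [0,0.046,0.183],
    [0,0.03,0.277],
    [0,-0.008,0.36],
    [0,-0.065,0.429],
    [0,-0.137,0.481],
    [0,-0.222,0.514],
    [0,-0.315,0.523],
    [0,-0.41,0.507],
    [0,-0.497,0.465],
    [0,-0.57,0.401],
    [0,-0.621,0.321],
    [0,-0.649,0.232],
    [0,-0.653,0.14],
    [0,-0.633,0.053],
    [0,-0.593,-0.024],
    [0,-0.537,-0.088],
    [0,-0.47,-0.135]
  ],
  "turn": [0,0,0,0,0,0,0,0,0,0,0,0,0,0,0,0,0,0],
  "fingers": [0.2,0.2,0.2,0.2,0.2,0.2,0.2,0.2,0.2,0.2,0.2,0.2,0.2,0.2,0.2,0.2,0.2,0.2]
}}

```text
time_s: 17.9
eef_pos: [0.5168, -0.0084, 0.2248]
ee_rot: [-0.0, 0.75, 0.661, 0.0]
ft_force: [4.8, 1.6, -10.3]
width: 0.28
grasp_force: 15.0
```

```bash
cat >> mpc.py <<'E'
G=12*np.pi
def stopref(D=4.4):
    """constant 2.5 then linear stop at G; uses current state"""
    t0,ph,w=L["state"];td=t0+(G-ph-2.5*D/2)/2.5
    v=lambda t:2.5*np.clip((td+D-t)/D,0,1)
    def a(t):
        r=np.clip(td+D-t,0,None);return G-np.where(r<D,2.5*r*r/2/D,2.5*D/2+2.5*(r-D))
    print("decel from %.2f to %.2f"%(td,td+D));return v,a
E
python3 - <<'E'
from mpc import *
observe(("top",))
plan(lambda t:2.5+0*t,5)
E
```

```text
top t 17.90 pred 30.568 (mod -0.85) seen 30.639 425 USED
p [0.0498 0.03   0.0568 0.0083 0.0657] state t 17.95 ph 30.693 w 2.470 w range last 2 s 2.45 2.52 twist 0.08 0.36
res [-0.003, -0.072, -0.006, -0.052, 0.017, -0.07]
crank meas-cmd -0.016 r 0.0708 F(x,y,z) [  4.6   2.2 -10.3] width 0.280 grip 15.0 y -0.0061
plan w [2.47 2.42 2.47 2.51 2.51 2.5  2.5  2.5  2.5  2.5  2.5  2.5  2.5 ] twist max 0.35 max step 0.286
[[0, 0.094, -0.034], [0, 0.191, -0.041], [0, 0.277, -0.023], [0, 0.349, 0.01], [0, 0.407, 0.055]]
```

Emit:
{"api": "jog_arm", "payload": {
  "offset": [
    [0,0.094,-0.034],
    [0,0.191,-0.041],
    [0,0.277,-0.023],
    [0,0.349,0.01],
    [0,0.407,0.055]
  ],
  "turn": [0,0,0,0,0],
  "fingers": [0.2,0.2,0.2,0.2,0.2]
}}

```text
time_s: 18.45
eef_pos: [0.598, -0.0195, 0.2129]
ee_rot: [0.0, 0.75, 0.661, -0.001]
ft_force: [-3.1, -5.4, -0.8]
width: 0.281
grasp_force: 15.0
```

```bash
python3 - <<'E'
from mpc import *
observe()
v,a=stopref()
plan(v,20,45,a)
E
```

```text
scene t 18.45 pred 31.917 (mod 0.50) seen 31.91 1317 USED
p [0.0496 0.0301 0.057  0.0077 0.0664] state t 18.50 ph 32.038 w 2.476 w range last 2 s 2.42 2.51 twist 0.14 0.36
res [-0.073, -0.008, -0.054, 0.014, -0.071, 0.004]
crank meas-cmd -0.002 r 0.0689 F(x,y,z) [-2.4 -5.8 -0.8] width 0.281 grip 15.0 y -0.0069
decel from 18.56 to 22.96
plan w [2.48 2.4  2.32 2.21 2.09 1.97 1.86 1.75 1.63 1.52 1.4  1.29 1.18 1.06
 0.95 0.83 0.72 0.61 0.49 0.38 0.27 0.15 0.04] twist max 0.24 max step 0.233
[[0, 0.052, 0.063], [0, 0.087, 0.134], [0, 0.106, 0.209], [0, 0.107, 0.284], [0, 0.092, 0.358], [0, 0.061, 0.429], [0, 0.015, 0.492], [0, -0.045, 0.543], [0, -0.114, 0.579], [0, -0.189, 0.599], [0, -0.264, 0.603], [0, -0.336, 0.59], [0, -0.401, 0.565], [0, -0.458, 0.528], [0, -0.505, 0.483], [0, -0.542, 0.433], [0, -0.568, 0.38], [0, -0.584, 0.325], [0, -0.591, 0.272], [0, -0.59, 0.221]]
```

Emit:
{"api": "jog_arm", "payload": {
  "offset": [
    [0,0.052,0.063],
    [0,0.087,0.134],
    [0,0.106,0.209],
    [0,0.107,0.284],
    [0,0.092,0.358],
    [0,0.061,0.429],
    [0,0.015,0.492],
    [0,-0.045,0.543],
    [0,-0.114,0.579],
    [0,-0.189,0.599],
    [0,-0.264,0.603],
    [0,-0.336,0.59],
    [0,-0.401,0.565],
    [0,-0.458,0.528],
    [0,-0.505,0.483],
    [0,-0.542,0.433],
    [0,-0.568,0.38],
    [0,-0.584,0.325],
    [0,-0.591,0.272],
    [0,-0.59,0.221]
  ],
  "turn": [0,0,0,0,0,0,0,0,0,0,0,0,0,0,0,0,0,0,0,0],
  "fingers": [0.2,0.2,0.2,0.2,0.2,0.2,0.2,0.2,0.2,0.2,0.2,0.2,0.2,0.2,0.2,0.2,0.2,0.2,0.2,0.2]
}}

```text
time_s: 20.5
eef_pos: [0.4808, -0.0036, 0.1707]
ee_rot: [0.001, 0.75, 0.661, 0.001]
ft_force: [8.5, 5.9, -2.3]
width: 0.275
grasp_force: 15.0
```

```bash
python3 - <<'E'
from mpc import *
observe(("top",))
r0=L["state"]
D=2*(G-r0[1])/r0[2];t0=r0[0];w0=r0[2];print("D",D)
v=lambda t:w0*np.clip((t0+D-t)/D,0,1)
a=lambda t:G-w0*np.clip(t0+D-t,0,None)**2/2/D
plan(v,14,30,a)
E
```

```text
top t 20.50 pred 35.974 (mod -1.73) seen 36.122 4 skip
p [0.0496 0.0302 0.0572 0.0071 0.0658] state t 20.55 ph 36.042 w 1.354 w range last 2 s 1.35 2.46 twist 0.04 0.24
res [-0.072, -0.008, -0.053, 0.014, -0.07, 0.004]
crank meas-cmd 0.017 r 0.0713 F(x,y,z) [ 7.7  6.9 -2.3] width 0.275 grip 15.0 y -0.0058
D 2.447113605383457
plan w [1.35 1.22 1.13 1.04 0.93 0.81 0.69 0.58 0.47 0.36 0.25 0.14 0.02 0.01
 0.01 0.  ] twist max 0.26 max step 0.17
[[0, 0.01, -0.059], [0, 0.029, -0.111], [0, 0.051, -0.153], [0, 0.074, -0.185], [0, 0.096, -0.21], [0, 0.118, -0.231], [0, 0.141, -0.25], [0, 0.164, -0.266], [0, 0.189, -0.279], [0, 0.213, -0.291], [0, 0.236, -0.3], [0, 0.258, -0.306], [0, 0.278, -0.311], [0, 0.297, -0.314]]
```

Emit:
{"api": "jog_arm", "payload": {
  "offset": [
    [0,0.01,-0.059],
    [0,0.029,-0.111],
    [0,0.051,-0.153],
    [0,0.074,-0.185],
    [0,0.096,-0.21],
    [0,0.118,-0.231],
    [0,0.141,-0.25],
    [0,0.164,-0.266],
    [0,0.189,-0.279],
    [0,0.213,-0.291],
    [0,0.236,-0.3],
    [0,0.258,-0.306],
    [0,0.278,-0.311],
    [0,0.297,-0.314]
  ],
  "turn": [0,0,0,0,0,0,0,0,0,0,0,0,0,0],
  "fingers": [0.2,0.2,0.2,0.2,0.2,0.2,0.2,0.2,0.2,0.2,0.2,0.2,0.2,0.2]
}}

```text
time_s: 21.95
eef_pos: [0.5396, -0.0116, 0.2323]
ee_rot: [-0.0, 0.75, 0.661, -0.0]
ft_force: [-0.5, -0.3, -4.0]
width: 0.283
grasp_force: 15.0
```

```bash
python3 - <<'E'
from mpc import *
observe(("top","scene"))
t0,p0,w0=L["state"];D=max(2*(G-p0)/max(w0,.2),.5);v0=2*(G-p0)/D
v=lambda t:v0*np.clip((t0+D-t)/D,0,1)
a=lambda t:G-v0*np.clip(t0+D-t,0,None)**2/2/D
plan(v,16,25,a)
print(L["knots"][-1])
E
```

```text
top t 21.95 pred 37.394 (mod -0.30) seen 37.39 603 USED
scene t 22.00 pred 37.423 (mod -0.28) seen 37.384 558 USED
p [0.0483 0.0297 0.059  0.0072 0.0692] state t 22.05 ph 37.433 w 0.493 w range last 2 s 0.49 1.68 twist 0.12 0.26
res [-0.057, 0.016, -0.073, 0.006, -0.01, 0.023]
crank meas-cmd -0.016 r 0.0703 F(x,y,z) [-0.5 -0.4 -4. ] width 0.283 grip 15.0 y -0.0064
plan w [ 0.49  0.38  0.31  0.23  0.14  0.03  0.01  0.01  0.    0.    0.   -0.
 -0.  ] twist max 0.18 max step 0.067
[[0, 0.023, -0.003], [0, 0.046, -0.004], [0, 0.063, -0.004], [0, 0.074, -0.003], [0, 0.081, -0.003], [0, 0.085, -0.002], [0, 0.088, -0.002], [0, 0.09, -0.002], [0, 0.091, -0.002], [0, 0.09, -0.002], [0, 0.087, -0.002], [0, 0.084, -0.002], [0, 0.08, -0.003], [0, 0.075, -0.003], [0, 0.071, -0.003], [0, 0.067, -0.004]]
[23.650000000000002, 37.742279657804886]
```

Emit:
{"api": "jog_arm", "payload": {
  "offset": [
    [0,0.023,-0.003],
    [0,0.046,-0.004],
    [0,0.063,-0.004],
    [0,0.074,-0.003],
    [0,0.081,-0.003],
    [0,0.085,-0.002],
    [0,0.088,-0.002],
    [0,0.09,-0.002],
    [0,0.091,-0.002],
    [0,0.09,-0.002],
    [0,0.087,-0.002],
    [0,0.084,-0.002],
    [0,0.08,-0.003],
    [0,0.075,-0.003],
    [0,0.071,-0.003],
    [0,0.067,-0.004]
  ],
  "turn": [0,0,0,0,0,0,0,0,0,0,0,0,0,0,0,0],
  "fingers": [0.2,0.2,0.2,0.2,0.2,0.2,0.2,0.2,0.2,0.2,0.2,0.2,0.2,0.2,0.2,0.2]
}}

```text
time_s: 23.65
eef_pos: [0.5527, -0.0133, 0.233]
ee_rot: [0.0, 0.75, 0.661, -0.0]
ft_force: [-1.2, -5.2, -1.7]
width: 0.279
grasp_force: 15.0
```

```bash
python3 - <<'E'
from mpc import *
from plant import snapshot
observe(("top","scene"))
a=snapshot("scene");b=snapshot("top");cv2.imwrite("pics/sF.png",a[:,:,::-1]);cv2.imwrite("pics/tF.png",b[:,:,::-1])
print(hatch("scene",a),hatch("top",b))
A=cv2.resize(a[185:305,320:430],None,fx=3.5,fy=3.5,interpolation=cv2.INTER_CUBIC)
B=cv2.resize(b[115:225,105:215],None,fx=3.5,fy=3.5,interpolation=cv2.INTER_CUBIC)
w=np.zeros((420,770,3),np.uint8);w[:,:385]=A;w[:385,385:]=B;cv2.imwrite("pics/F.png",w[:,:,::-1])
E
```

```text
top t 23.65 pred 37.699 (mod -0.00) seen 37.728 610 USED
scene t 23.70 pred 37.699 (mod 0.00) seen 37.731 928 USED
p [0.0504 0.0302 0.0577 0.0065 0.0633] state t 23.75 ph 37.711 w 0.003 w range last 2 s 0.00 0.69 twist 0.03 0.17
res [-0.065, 0.006, 0.001, 0.035, -0.017, -0.021]
crank meas-cmd -0.018 r 0.0700 F(x,y,z) [-0.6 -5.3 -1.7] width 0.279 grip 15.0 y -0.0065
(np.float64(0.0321890806884753), 934) (np.float64(0.029603363857916128), 612)
```

View pics/F.png

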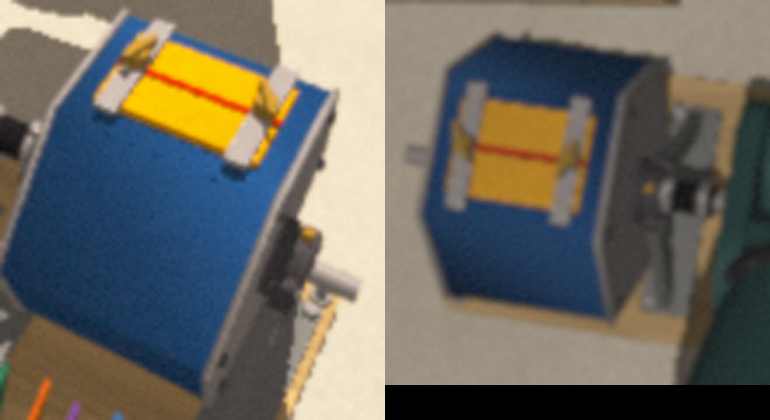

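The hatch is almost straight up. In the scene crop its red line runs (145,72)–(280,122), in the top crop (475,148)–(590,162). The top flat's corners are at scene (58,108), (125,12), (340,90), (275,190) and top (622,97), (597,233), (425,212), (450,72).

```bash
python3 - <<'E'
from h import *
np.set_printoptions(precision=4,suppress=True)
s=lambda u,v:(320+u/3.5,185+v/3.5)
t=lambda u,v:(105+(u-385)/3.5,115+v/3.5)
Q=[]
for n,a,b in [("+x-y",(58,108),(622,97)),("-x-y",(125,12),(597,233)),("-x+y",(340,90),(425,212)),("+x+y",(275,190),(450,72)),("line",(212,97),(532,155))]:
    P,e=tri(s(*a),t(*b));q=P-OB;q=np.array([q@X,q@Y,q[2]]);Q.append(q);print(n,q,e,)
print("tilt", np.arctan2(Q[1][2]-Q[0][2],Q[0][0]-Q[1][0]),np.arctan2(Q[2][2]-Q[3][2],Q[3][0]-Q[2][0]), "line ang",np.arctan2(Q[4][0],Q[4][2]))
# shaft-line x estimates
for n,a in [("shaft end", (.6036,.3969,.168))]:
    q=np.array(a)-OB;print(n,q@X,q@Y)
E
```

```text
+x-y [ 0.064  -0.0725  0.1075] 0.005504982126964031
-x-y [-0.0552 -0.0729  0.116 ] 0.003608937471863119
-x+y [-0.0592  0.0805  0.1116] 0.010915189164933609
+x+y [0.0637 0.0758 0.1136] 0.004713940428996003
line [0.0004 0.0041 0.1099] 0.02285811138852266
tilt 0.0708963616414971 -0.016066654431586752 line ang 0.003741545127886094
shaft end 0.00012351763664762648 0.13887200678485723
```

Emit:
{"api": "jog_arm", "payload": {
  "offset": [
    [0,-0.008,0],
    [0,-0.016,0],
    [0,-0.024,0.001],
    [0,-0.032,0.001],
    [0,-0.04,0.001],
    [0,-0.048,0.002],
    [0,-0.056,0.003],
    [0,-0.062,0.004],
    [0,-0.068,0.004],
    [0,-0.073,0.005],
    [0,-0.077,0.005],
    [0,-0.077,0.005],
    [0,-0.077,0.005]
  ],
  "turn": [0,0,0,0,0,0,0,0,0,0,0,0,0],
  "fingers": [0.2,0.2,0.2,0.2,0.2,0.2,0.2,0.2,0.2,0.2,0.2,0.2,0.2]
}}

```text
time_s: 25.15
eef_pos: [0.5374, -0.0112, 0.2319]
ee_rot: [0.0, 0.75, 0.661, 0.0]
ft_force: [0.7, -5.6, -0.9]
width: 0.284
grasp_force: 15.0
```

```bash
python3 -c "
from h import *
print(crank());print(look())"
```

```text
(25.15, np.float64(-0.195977269665247), np.float64(0.07026747166442045), (np.float64(1.4406002863766292), np.float64(-5.501751039000015), np.float64(-0.9306825581659326)), 0.2835357175730575, 14.9733567237854, np.float64(-0.006326326118430407))
[('scene', 25.15, np.float64(0.02333901082149443), 917), ('top', 25.2, np.float64(0.01805354469369405), 611)]
```

Emit:
{"api": "jog_arm", "payload": {
  "offset": [
    [0,-0.003,0],
    [0,-0.006,0.001],
    [0,-0.007,0.001],
    [0,-0.007,0.001],
    [0,-0.007,0.001],
    [0,-0.007,0.001]
  ],
  "turn": [0,0,0,0,0,0],
  "fingers": [0.2,0.2,0.2,0.2,0.2,0.2]
}}

```text
time_s: 25.85
eef_pos: [0.536, -0.0111, 0.2317]
ee_rot: [-0.0, 0.75, 0.661, -0.0]
ft_force: [1.0, -4.7, -2.2]
width: 0.282
grasp_force: 15.0
```

```bash
python3 -c "
from h import *
print(crank());print(look())"
```

```text
(25.85, np.float64(-0.2170801592396748), np.float64(0.07032724380149288), (np.float64(1.5478740028813667), np.float64(-4.540176168050022), np.float64(-2.2082407757694846)), 0.2819387490964345, 14.973415285348892, np.float64(-0.006336820424379415))
[('scene', 25.85, np.float64(-0.03547716601482851), 857), ('top', 25.9, np.float64(-0.038358759737285024), 617)]
```

Emit:
{"api": "jog_arm", "payload": {
  "offset": [
    [0,0.015,-0.002],
    [0,0.03,-0.004],
    [0,0.045,-0.006],
    [0,0.06,-0.007],
    [0,0.075,-0.008],
    [0,0.09,-0.007],
    [0,0.103,-0.006],
    [0,0.114,-0.005],
    [0,0.122,-0.004],
    [0,0.128,-0.003],
    [0,0.133,-0.003],
    [0,0.136,-0.003],
    [0,0.136,-0.003],
    [0,0.136,-0.003],
    [0,0.136,-0.003]
  ],
  "turn": [0,0,0,0,0,0,0,0,0,0,0,0,0,0,0],
  "fingers": [0.2,0.2,0.2,0.2,0.2,0.2,0.2,0.2,0.2,0.2,0.2,0.2,0.2,0.2,0.2]
}}

```text
time_s: 27.45
eef_pos: [0.5626, -0.0147, 0.2319]
ee_rot: [-0.0, 0.75, 0.661, -0.001]
ft_force: [-2.6, -6.7, -3.7]
width: 0.281
grasp_force: 15.0
```

```bash
python3 -c "
from h import *
print(crank()[:2]);print(look())"
```

```text
(27.45, np.float64(0.16763755240014466))
[('scene', 27.45, np.float64(-0.006602450870656206), 898), ('top', 27.5, np.float64(0.0014086176770978758), 610)]
```

Emit:
{"api": "jog_arm", "payload": {
  "offset": [
    [0,-0.008,0],
    [0,-0.018,-0.001],
    [0,-0.028,-0.002],
    [0,-0.038,-0.003],
    [0,-0.048,-0.004],
    [0,-0.055,-0.004],
    [0,-0.058,-0.004],
    [0,-0.058,-0.004],
    [0,-0.058,-0.004]
  ],
  "turn": [0,0,0,0,0,0,0,0,0],
  "fingers": [0.2,0.2,0.2,0.2,0.2,0.2,0.2,0.2,0.2]
}}

```text
time_s: 28.45
eef_pos: [0.5515, -0.0131, 0.233]
ee_rot: [-0.0, 0.75, 0.661, -0.0]
ft_force: [-0.5, -6.4, -2.7]
width: 0.276
grasp_force: 15.0
```

```bash
python3 -c "
from h import *
print(crank());print(look())"
```

```text
(28.45, np.float64(0.007134900346671583), np.float64(0.07005050125584004), (np.float64(0.2679227395186012), np.float64(-6.366621311089108), np.float64(-2.708057506373681)), 0.27583773347069174, 14.971872568130493, np.float64(-0.006459153086049842))
[('scene', 28.45, np.float64(0.03181070585286811), 934), ('top', 28.5, np.float64(0.03060149374084983), 609)]
```

Emit:
{"api": "jog_arm", "payload": {
  "offset": [
    [0,-0.01,0],
    [0,-0.02,0.001],
    [0,-0.03,0.001],
    [0,-0.04,0.002],
    [0,-0.047,0.003],
    [0,-0.052,0.003],
    [0,-0.055,0.004],
    [0,-0.055,0.004],
    [0,-0.055,0.004],
    [0,-0.055,0.004],
    [0,-0.055,0.004],
    [0,-0.055,0.004]
  ],
  "turn": [0,0,0,0,0,0,0,0,0,0,0,0],
  "fingers": [0.2,0.2,0.2,0.2,0.2,0.2,0.2,0.2,0.2,0.2,0.2,0.2]
}}

```text
time_s: 29.75
eef_pos: [0.5409, -0.0117, 0.2325]
ee_rot: [0.0, 0.75, 0.661, 0.0]
ft_force: [-0.3, -4.6, -0.9]
width: 0.284
grasp_force: 15.0
```

```bash
python3 -c "
from h import *
print(crank()[:2]);print(look())"
```

```text
(29.75, np.float64(-0.14600096694409506))
[('scene', 29.75, np.float64(0.032094127713949), 934), ('top', 29.8, np.float64(0.03181390851743041), 610)]
```

Emit:
{"api": "jog_arm", "payload": {
  "offset": [
    [0,-0.003,0],
    [0,-0.006,0.001],
    [0,-0.006,0.001],
    [0,-0.006,0.001],
    [0,-0.006,0.001],
    [0,-0.006,0.001],
    [0,-0.006,0.001],
    [0,-0.006,0.001],
    [0,-0.006,0.001],
    [0,-0.006,0.001]
  ],
  "turn": [0,0,0,0,0,0,0,0,0,0],
  "fingers": [0.2,0.2,0.2,0.2,0.2,0.2,0.2,0.2,0.2,0.2]
}}

```text
time_s: 30.85
eef_pos: [0.5396, -0.0116, 0.2323]
ee_rot: [0.0, 0.75, 0.661, 0.0]
ft_force: [0.0, -4.8, -1.7]
width: 0.283
grasp_force: 15.0
```

```bash
python3 -c "
from h import *
print(crank()[:2]);print(look())"
```

```text
(30.85, np.float64(-0.16398699485416016))
[('scene', 30.85, np.float64(0.03175588409515513), 936), ('top', 30.9, np.float64(0.03148345833750247), 607)]
```

Emit:
{"api": "jog_arm", "payload": {
  "offset": [
    [0,-0.003,0],
    [0,-0.006,0.001],
    [0,-0.006,0.001],
    [0,-0.006,0.001],
    [0,-0.006,0.001],
    [0,-0.006,0.001],
    [0,-0.006,0.001],
    [0,-0.006,0.001],
    [0,-0.006,0.001],
    [0,-0.006,0.001],
    [0,-0.006,0.001],
    [0,-0.006,0.001],
    [0,-0.006,0.001],
    [0,-0.006,0.001]
  ],
  "turn": [0,0,0,0,0,0,0,0,0,0,0,0,0,0],
  "fingers": [0.2,0.2,0.2,0.2,0.2,0.2,0.2,0.2,0.2,0.2,0.2,0.2,0.2,0.2]
}}

```text
time_s: 32.35
eef_pos: [0.5384, -0.0114, 0.2321]
ee_rot: [0.0, 0.75, 0.661, 0.0]
ft_force: [-0.4, -5.4, -0.2]
width: 0.282
grasp_force: 15.0
```

```bash
python3 -c "
from h import *
print(crank()[:2]);print(look())"
```

```text
(32.35, np.float64(-0.18216901165457602))
[('scene', 32.35, np.float64(0.004551904880457664), 895), ('top', 32.4, np.float64(0.0019288833835185094), 612)]
```

Emit:
{"api": "jog_arm", "payload": {
  "offset": [
    [0,0,0],
    [0,0.012,-0.001],
    [0,0.024,-0.003],
    [0,0.036,-0.004],
    [0,0.048,-0.005],
    [0,0.058,-0.006],
    [0,0.062,-0.006],
    [0,0.062,-0.006],
    [0,0.062,-0.006],
    [0,0.062,-0.006]
  ],
  "turn": [0,0,0,0,0,0,0,0,0,0],
  "fingers": [0.2,0.2,0.2,0.2,0.2,0.2,0.2,0.2,0.2,0.2]
}}

```text
time_s: 33.45
eef_pos: [0.5504, -0.013, 0.2331]
ee_rot: [-0.0, 0.75, 0.661, -0.0]
ft_force: [-2.2, -6.5, -1.5]
width: 0.282
grasp_force: 15.0
```

```bash
python3 -c "
from h import *
print(crank()[:2]);print(look())"
```

```text
(33.45, np.float64(-0.00858074738168107))
[('scene', 33.45, np.float64(0.004052766618727474), 901), ('top', 33.5, np.float64(0.0035495160719509365), 609)]
```

Hatch at 0.004 rad and the hose slack: I let go and withdraw straight up.

Emit:
{"api": "jog_arm", "payload": {
  "offset": [
    [0,0,0],
    [0,0,0],
    [0,0,0],
    [0,0,0],
    [0,0,0],
    [0,0,0],
    [0,0,0],
    [0,0,-0.1],
    [0,0,-0.25],
    [0,0,-0.4],
    [0,0,-0.6],
    [0,0,-0.6],
    [0,0,-0.6],
    [0,0,-0.6],
    [0,0,-0.6]
  ],
  "turn": [0,0,0,0,0,0,0,0,0,0,0,0,0,0,0],
  "fingers": [0.4,0.6,0.8,0.9,0.9,0.9,0.9,0.9,0.9,0.9,0.9,0.9,0.9,0.9,0.9]
}}

```text
time_s: 35.05
eef_pos: [0.55, -0.0129, 0.3518]
ee_rot: [-0.001, 0.75, 0.661, -0.001]
ft_force: [-1.0, -0.0, 0.2]
width: 0.9
grasp_force: 0.0
```

```bash
python3 - <<'E'
from h import *
from plant import snapshot
print(look());a=snapshot("scene");cv2.imwrite("pics/end.png",a[:,:,::-1])
E
```

```text
[('scene', 35.05, np.float64(0.005025689726353346), 897), ('top', 35.1, np.float64(0.002950953863041591), 611)]
```

View pics/end.png

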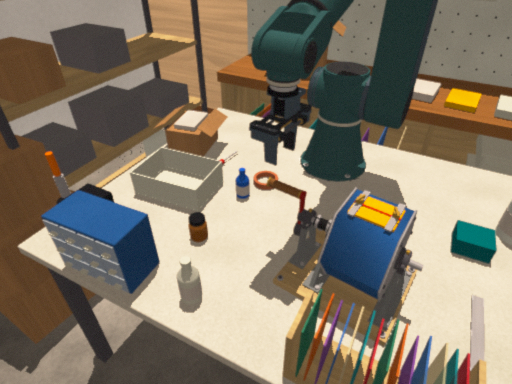

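The final picture shows the hatch on top at (378,210), the crank arm up and free at (300,195), the gripper clear above it, and the tub, bottle (243,185) and jar (198,227) where they were.

```bash
python3 -c "
from plant import ticket
print(ticket.close_job())"
```

```text
the job is handed in; nothing more can be done
None
```

Job handed in: by my fitted estimate the barrel ran at about 2.3–2.6 rad/s for over 10 s, with the hose twist under about 0.45 rad; it then stopped with the hatch up to within about 0.005 rad as seen by both cameras, and I let go of the crank with the tub, bottle and jar unmoved in the last picture.

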